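# Clear the photo board and present a glaze test tile

### The job

With the scraper block, push the three clay chips off the white photo board into the grey tray beside it, never touching the chips with the fingers, then stand the scraper upright on the table. Next take the glaze test tile by its plain end (the end without the cut-out corner) and finish while holding it, still and level with the glazed side up, centred a few centimetres above the photo board with its notched end pointing squarely to the colour card. Do not drop the tile, and leave the jar, bowl and sponge alone.

Things in the scene. Friction and masses are not known exactly. Their poses are not given: they have to be found in the camera images.
- board: white photo board, fixed, 150 (x) by 160 (y) by 20 mm high; origin at the centre of its underside, on the table. Along its +x edge runs a flush strip of six coloured patches, the colour card (65 mm from the board's centre). A grey catch tray is joined to its -y edge
- tray_floor (a point): centre of the floor of the grey catch tray, 125 mm from the board's centre along its -y, 3 mm above the table; axes as the board. Fixed to the board, open on top; inside 152 (x) by 90 mm (y), walls 16 mm high (lower than the board) and 4 mm thick; no wall between board and tray
- board_top (a point): centre of the photo board's upper face, 20 mm above the table; axes as the board
- chip0_center (a point): centre of a terracotta clay chip, 22 by 18 by 10 mm high, about 10 g, lying loose on the photo board at most 40 mm to either side of its centre in x and at most 50 mm in y
- chip1_center (a point): as chip0, another chip
- chip2_center (a point): as chip0, the third chip
- scraper_grip (a point): loose wooden scraper block standing upright on the table, 64 mm high, about 0.16 kg: a rubber-shod base 100 (x) by 36 (y) by 18 mm high, centred on it an upright fin to grip, 60 (x) by 22 (y) by 46 mm high. This point is on its centre line, 45 mm above its underside; z up. Its 100 mm long faces (+y and -y) do the pushing
- prop: round kiln prop, fixed, brick red, 30 mm high, 36 mm diameter (48 mm at the foot); origin at the centre of its underside. The tile lies on top of it
- tile_center (a point): centre (half-way up) of the loose glaze test tile, a white ceramic strip 120 (x) by 40 (y) by 8 mm, about 75 g, lying on the kiln prop, underside 30 mm above the table. Bare ends; green glaze in the middle of the upper face (z points out of that face, up at the start). A 14 mm square is cut out of the +x, -y corner: the +x end is the notched end, -x the plain end
- tile_notched_end (a point): middle of the tile's notched end edge, 60 mm from the tile's centre along its +x
- jar: bystander: closed amber jar, 52 mm diameter, 65 mm high; origin at the centre of its underside
- bowl: bystander: white bowl, 90 mm diameter, 40 mm high; origin at the centre of its underside
- sponge: bystander: yellow sponge block, 60 by 90 by 30 mm high; origin at the centre of its underside

How it is judged (in metres and radians):
On the way, in this order (a step that is already met when the one before it is completed fails the run):
1. all three chips lie in the tray (y of chip0_center in the frame of board between -0.175 and -0.08 m and x of chip0_center in the frame of board between -0.08 and 0.08 m and height (world z) of each of chip0_center, chip1_center, chip2_center below 0.0235 m and y of chip1_center in the frame of board between -0.175 and -0.08 m and x of chip1_center in the frame of board between -0.08 and 0.08 m and y of chip2_center in the frame of board between -0.175 and -0.08 m and x of chip2_center in the frame of board between -0.08 and 0.08 m), for 0.2 s.
2. the scraper stands upright on the table, let go (height (world z) of scraper_grip between 0.038 and 0.05 m and angle between scraper_grip's own z axis and vertical below 0.2 rad and contact force between the fingers and scraper below 0.1 N), for 0.2 s.
At the end, for the whole second after the job is handed in: Chips in the tray, scraper upright on the table; tile at rest in the fingers, gripped over 10 mm from its middle on the plain half, touching neither board nor scraper, centre within 30 mm of the board's and 45 to 160 mm up, level to 0.21 rad, in line to 0.26 rad, notch to the card (all of step 1 and height (world z) of scraper_grip between 0.038 and 0.05 m and angle between scraper_grip's own z axis and vertical below 0.2 rad and contact force between the fingers and tile above 0.5 N and x of the grasp point in the frame of tile_center below -0.01 m and horizontal distance between tile_center and board_top below 0.03 m and height (world z) of tile_center between 0.045 and 0.16 m and angle between tile_center's own z axis and vertical below 0.21 rad and angle between the x axis of tile_center and the x axis of board, either way round below 0.26 rad and x of tile_notched_end in the frame of board above 0.02 m and contact force between tile and board below 0.05 N and contact force between tile and scraper below 0.05 N and linear speed of tile below 0.03 m/s); the arm keeps its last pose, push and grip.
It fails at once if the fingers touch a chip (contact force between the fingers and chip0 above 0.5 N or contact force between the fingers and chip1 above 0.5 N or contact force between the fingers and chip2 above 0.5 N).
It fails at once if the tile is dropped or knocked off its prop (height (world z) of tile_center below 0.022 m).
It fails at once if the jar, bowl or sponge is moved more than 25 mm (distance of any of jar, bowl, sponge from where it was at the start of the episode above 0.025 m).
It also fails if it takes over 67 s, if anything falls off the work surface, if the arm or the gripper's body presses on something with over 40 N, if the wrist force passes 120 N, or if a joint passes its speed limit or range.

### The arm

A 7-joint arm with a two-finger parallel gripper is mounted at the origin on the work surface. World frame = base frame: x ahead of the robot, y to its left, z up, the work surface at z = 0. Lengths are in mm, angles in rad, forces in N, time in s.
With the tool pointing down it reaches from about 400 to 875 mm from the base axis. Payload 19.3 kg.
Tool frame: the origin (TCP) lies midway between the tips of the shut fingers; the grasp point (between the pads) lies 19 mm behind it; z points along the fingers, y is the line along which they close (so a half turn about z gives the same grasp; the last joint's range is limited). The gripper opens to 85 mm and grips with 20 to 120 N. Pads are 22 mm wide; open, the fingers measure 114 mm over their backs; the gripper's body (76 mm by 85 mm) begins 54 mm behind the grasp point. The pads swing forward as they close: fully open they stand 13 mm farther back than shut.
Start: joints at [-1.403, 0.521, -0.036, 1.599, 0.021, 1.021, -0.113], TCP at [147.248, 607.398, 231.291] pointing down, gripper open.
Joint ranges: [-2.91, 2.91], [-0.3, 2.13], [-1.5, 1.42], [0.17, 2.43], [-1.26, 4.41], [0.16, 1.93], [-2.52, 2.52]. Speed limits (rad/s): [1.89, 1.89, 2.39, 2.39, 3.01, 3.01, 3.01].

### API

Orientations are given as a unit quaternion [w, x, y, z].
In Python, from plant import env gives the robot as it stands.
- The arm moves only by the shell command python3 -m jog 'ROWS' [FORCE]. ROWS is text: rows parted by semicolons, each of 5 numbers parted by spaces: the shift along the tool's x, y, z in units of 0.02 m (1.0 is 0.02 m), then the turn about the tool's z in units of 10 degrees (1.0 is 10 degrees), then the closure, from 0 (fully open) to 1 (shut). In form: x y z roll grip; .... A call has 1 to 20 rows; each row shifts and turns the commanded pose from where the row before left it, along the tool's axes as they then stand; what a row does not reach is not made up. A row lasts 1/8 s, in which the tool goes at most 62.5 mm and 10.7 degrees, less where a joint would pass 70% of its speed; a pose out of reach is approached as far as the arm can. A call with a number of a shift or a turn outside -1 to 1 is refused whole. A call with a gripper value outside its range is refused whole. The fingers move at their own pace and stop on an object; FORCE is the grip in N (left out, the last holds). Time passes only in rows, so rows that do not move let the fingers close. It gives the time, the measured TCP pose, the force, the opening and the grip force at its end, in the units of the state.
- env.read_state(): the state, without advancing time (a new reading comes with each control period).
- env.grab_frame(name): name is "scene" or "top" or "wrist"; returns a dict with "frame" (400x640x3 uint8, red, green, blue), "fov_y" (degrees; the focal length in pixels is half the picture's height over the tangent of half this angle, whatever the lens; pixels are square), "cx", "cy" (the principal point, pixels), "rvec" (rotation vector, rad) and "tvec" (3), from world to camera coordinates, as OpenCV has them. Camera axes: x right, y down, z forward; pixel columns grow to the right and rows downward; lengths in mm; the calibration is good to about 2 mm. A picture is of the moment at which its call begins. There is no depth.
- env.finish_job(): hands the job in; it is judged then, once.
The state is a dict: "t": time; "q": joint angles; "qvel": joint speeds; "tau": joint torques, N m; "ee_pos": TCP position; "tool_rot": TCP orientation; "force": force on the tool from outside, world axes, zero at the start; "wrist_torque": the same for the moment, N m; "finger_gap": finger opening in mm; "grasp_force": force on a finger pad.
Only numpy, scipy, OpenCV 4.12 (cv2) and the standard library are available. Lean on these libraries where they do the work, as an engineer would, in place of code of your own. Each camera call takes 0.05 s, during which the arm holds its last target. There are 200 camera calls.

## Working session

There is one attempt and no reset: what is moved stays moved. The work goes in short steps, Python scripts to look and compute and a shell command to move; the robot and the scene stay as the last step left them, time stands still between calls to the robot, and variables do not carry over. Pictures are saved under pics/ and viewed, at most 13 in all, crops included, and the job is handed in when it is done.

```bash
ls; mkdir -p pics
cat > h.py <<'E'
import numpy as np, cv2
from plant import env
def cam(n):
    f=env.grab_frame(n); im=f["frame"]
    fl=im.shape[0]/2/np.tan(np.radians(f["fov_y"])/2)
    R=cv2.Rodrigues(np.array(f["rvec"],float))[0]; t=np.array(f["tvec"],float).ravel()
    return im,(fl,f["cx"],f["cy"],R,t)
def ray(c,uv,z):
    fl,cx,cy,R,t=c; uv=np.atleast_2d(np.array(uv,float))
    d=np.c_[(uv[:,0]-cx)/fl,(uv[:,1]-cy)/fl,np.ones(len(uv))]@R
    o=-R.T@t; s=(z-o[2])/d[:,2]
    return o+d*s[:,None]
def proj(c,P):
    fl,cx,cy,R,t=c; p=np.atleast_2d(P)@R.T+t
    return np.c_[fl*p[:,0]/p[:,2]+cx,fl*p[:,1]/p[:,2]+cy]
def save(n,im): cv2.imwrite("pics/"+n+".png",cv2.cvtColor(im,cv2.COLOR_RGB2BGR))
E
python3 - <<'E'
from h import *
s=env.read_state(); print(s)
for n in("top","scene"):
    im,c=cam(n); save(n+"0",im); print(n,c)
E
```

```text
pics
{'t': 0.0, 'q': array([-1.40322666,  0.52201364, -0.03635228,  1.60002053,  0.02121833,
        1.02108774, -0.11283287]), 'qvel': array([-0.00056778, -0.0020947 , -0.00080038,  0.00176854, -0.00060126,
        0.00189417,  0.0002275 ]), 'tau': array([-4.46201338e-04, -9.27108765e+01,  1.97976843e+00, -3.69923508e+01,
        1.79027970e-02,  8.24169052e-03,  5.59962427e-05]), 'ee_pos': array([147.15613561, 607.07557968, 230.72120249]), 'tool_rot': array([-2.54063434e-05,  1.18610655e-01,  9.92940676e-01, -5.71237497e-04]), 'force': array([ 0.14618875, -0.56192979, -0.03793964]), 'wrist_torque': array([ 0.01647993,  0.0473917 , -0.00218822]), 'grasp_force': 0.0, 'finger_gap': 85.19513537818692}
top (np.float64(493.1716174760026), 323.33955198004645, 195.95548194970493, array([[-0.02529766, -0.99954526, -0.01641051],
       [-0.99552636,  0.02668403, -0.09063792],
       [ 0.0910346 ,  0.01404417, -0.99574869]]), array([2.71175915e-01, 6.25491463e+02, 1.28407131e+03]))
scene (np.float64(399.249587157269), 320.83966162667133, 199.83093403511307, array([[-0.60527169,  0.79597413, -0.00844789],
       [ 0.57395469,  0.42904179, -0.69749491],
       [-0.55156341, -0.42702264, -0.71653993]]), array([ 392.53656006, -304.78731368, 1226.08226517]))
```

View pics/top0.png

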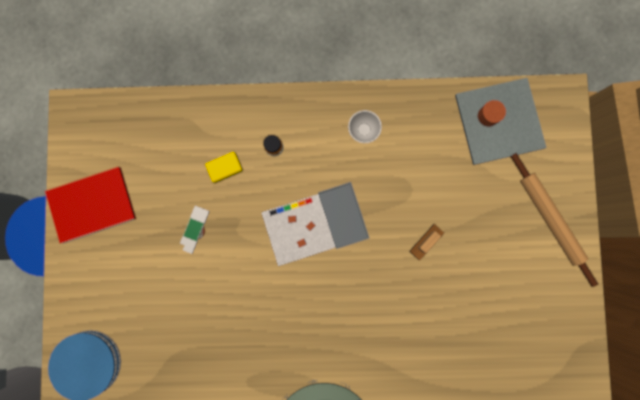

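View pics/scene0.png

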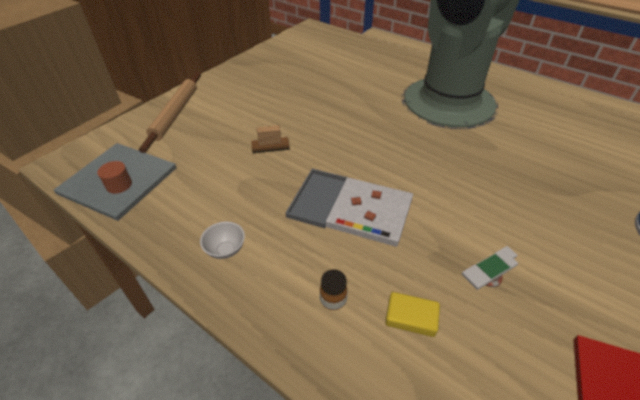

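Top view: board centre about (298,228), tray at (343,215), colour card on the upper edge, chips near (292,219), (310,226) and (301,243). Scraper is at (428,241), tile at (195,230), sponge (223,167), jar (272,145) and bowl (365,126). I'll zoom in and measure.

Run:
```python
from h import *
im,c=cam("top"); h=cv2.cvtColor(im,cv2.COLOR_RGB2HSV)
im2,c2=cam("scene")
def crop(im,x,y,w,hh,k): return cv2.resize(im[y:y+hh,x:x+w],None,fx=k,fy=k,interpolation=cv2.INTER_CUBIC)
A=crop(im,165,195,60,66,6); B=crop(im,400,210,56,66,6); C=crop(im2,455,240,70,50,5);D=crop(im,255,175,120,95,3)
M=np.zeros((700,800,3),np.uint8)
for a,(x,y) in((A,(0,0)),(B,(365,0)),(C,(0,400)),(D,(360,400))):
    a=a[:700-y,:800-x]; M[y:y+a.shape[0],x:x+a.shape[1]]=a
save("m0",cv2.resize(M,(685,600)))
def blobs(name,m,z,box=None,mn=15):
    m=m.astype(np.uint8)*255
    if box: k=np.zeros_like(m);x0,y0,x1,y1=box;k[y0:y1,x0:x1]=1;m=m*k
    n,l,st,ce=cv2.connectedComponentsWithStats(m)
    for i in range(1,n):
        if st[i,4]>=mn:
            cnt=cv2.findContours((l==i).astype(np.uint8),0,1)[0][0]
            r=cv2.minAreaRect(ray(c,cnt[:,0,:],z)[:,:2].astype(np.float32))
            print(name,st[i,4],ce[i].round(1),"P",ray(c,ce[i],z)[0,:2].round(1),"rect",np.round(r[0],1),np.round(r[1],1),round(r[2],1))
H,S,V=[h[...,i].astype(int) for i in range(3)]
blobs("chip",((H<12)|(H>172))&(S>110)&(V>80),30,(270,208,330,258))
blobs("boardwhite",(S<45)&(V>140),20,(240,180,380,275))
blobs("tray",(S<60)&(V<140)&(V>50),16,(310,170,380,260),200)
blobs("boardall",(S<70),18,(240,170,380,275),300)
blobs("green",(H>50)&(H<90)&(S>100),38,(160,190,230,270))
blobs("tilewhite",(S<55)&(V>130),38,(160,190,230,270))
blobs("tileall",((S<70)&(V>100))|((H>50)&(H<90)&(S>90)),38,(160,190,230,270))
for p in((425,241),(420,250),(440,230)): print(p,h[p[1],p[0]])
blobs("sponge",(H>22)&(H<35)&(S>200),30,(190,140,260,200))
```

```text
chip 37 [292.  218.7] P [566.9  68.5] rect [567.4  68.5] [15.9 13.3] 88.8
chip 35 [310.1 225.7] P [547.1  21. ] rect [547.7  21.2] [13.1 16.8] 43.5
chip 34 [301.1 242.6] P [503.2  45.7] rect [503.5  46. ] [15.8 13.1] 88.8
boardwhite 2768 [298.8 231.8] P [531.9  52. ] rect [538.8  53.2] [145.8 159.2] 16.9
tray 2011 [343.2 215.1] P [573.7 -67.6] rect [574.3 -67.6] [157.   92.1] 16.4
boardall 5070 [316.3 224.8] P [549.4   4.8] rect [550.6   9.5] [158.  253.8] 16.9
green 195 [193.  229.4] P [545.2 329.8] rect [545.2 329.8] [31.2 43.5] 67.9
tilewhite 201 [199.3 214.6] P [583.7 313.1] rect [583.8 313.3] [39.9 35.6] 66.9
tilewhite 170 [188.2 243.7] P [507.8 342.4] rect [506.9 344.8] [39.1 34.1] 68.3
tileall 666 [194.1 228.7] P [546.9 326.9] rect [544.6 326.9] [ 47.  120.4] 67.9
(425, 241) [ 16 141 146]
(420, 250) [ 15 158 108]
(440, 230) [ 15 162 132]
sponge 715 [223.2 166.7] P [711.  250.3] rect [711.  250.3] [59.4 88.2] 21.9
```

View pics/m0.png

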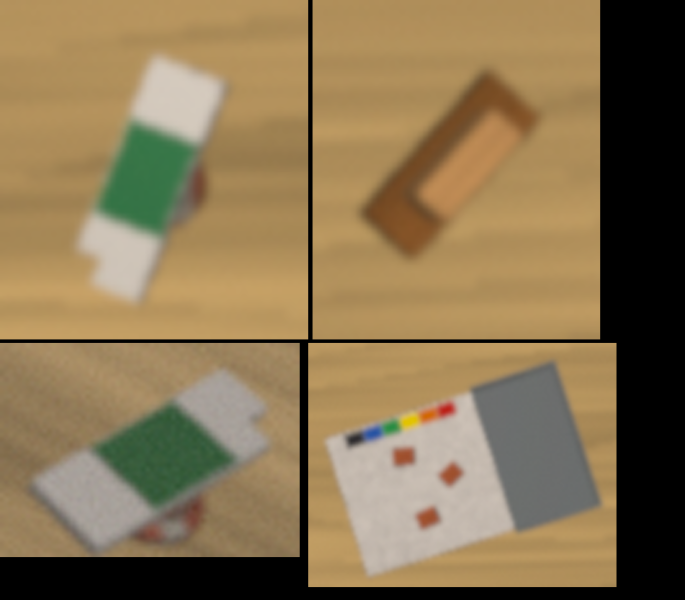

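The mosaic shows the tile's notch at its lower-left corner in the top view, so the notched end points toward -x and the plain end is the far end near (199,214). The scraper's long axis runs from lower-left to upper-right. The card is on the board's upper edge. Next I'll measure the scraper.

```bash
python3 - <<'E'
from h import *
im,c=cam("top"); h=cv2.cvtColor(im,cv2.COLOR_RGB2HSV)
# corners read from mosaic
k=685/800*6
f=lambda L:[(400+(x-313)/k,210+y/k) for x,y in L]
B=ray(c,f([(488,68),(540,118),(412,260),(360,212)]),9)[:,:2]; F=ray(c,f([(497,108),(523,132),(442,221),(415,193)]),64)[:,:2]
for P in(B,F): print(P.round(1).tolist(),P.mean(0).round(1),cv2.minAreaRect(P.astype(np.float32)))
H,S,V=[h[...,i].astype(int) for i in range(3)]
m=((S>125)&(H<18)).astype(np.uint8); m[:, :400]=0;m[:,456:]=0;m[:210]=0;m[276:]=0
n,l,st,ce=cv2.connectedComponentsWithStats(m);i=1+st[1:,4].argmax();cnt=cv2.findContours((l==i).astype(np.uint8),0,1)[0][0]
print(st[i],ce[i],cv2.minAreaRect(ray(c,cnt[:,0,:],18)[:,:2].astype(np.float32)))
E
python3 -m jog '0 -1 0 0 0;0 -1 0 0 0'
```

```text
[[545.8, -310.3], [519.1, -336.0], [447.6, -266.5], [472.9, -240.7]] [ 496.4 -288.4] ((496.6745300292969, -288.41461181640625), (37.04541015625, 100.95472717285156), 45.852840423583984)
[[524.1, -302.4], [511.9, -314.8], [468.8, -272.6], [483.0, -259.8]] [ 496.9 -287.4] ((496.91522216796875, -287.05059814453125), (19.04840087890625, 60.23860549926758), 45.245479583740234)
[410 224  35  37 573] [426.62303665 241.7382199 ] ((497.3427734375, -286.67926025390625), (39.83918762207031, 102.9577865600586), 45.89382553100586)
t: 0.5
ee_pos: [137.7, 567.9, 231.0]
tool_rot: [-0.0, 0.119, 0.993, -0.0]
force: [0.6, 0.4, 0.0]
finger_gap: 85.5
grasp_force: 0.0
```

```bash
python3 -m jog '-1 -.84 0 0 0;-1 -.84 0 0 0;-1 -.84 0 0 0;-1 -.84 0 0 0;-1 -.84 0 0 0;-1 -.84 0 0 0;-1 -.84 0 0 0;-1 -.84 0 0 0;-1 -.84 0 0 0;-1 -.84 0 0 0;-1 -.84 0 0 0;-1 -.84 0 0 0;-1 -.84 0 0 0;-1 -.84 0 0 0;-1 -.84 0 0 0;-1 -.84 0 0 0;-1 -.84 0 0 0;-1 -.84 0 0 0;-1 -.84 0 0 0;-1 -.84 0 0 0'
python3 -c "
from h import *;print(env.read_state()['q'])"
cat >> h.py <<'E'
def yaw(s):
    w,x,y,z=s["tool_rot"]; return np.degrees(np.arctan2(2*(x*y+w*z),1-2*(y*y+z*z)))
def togo(p,y):
    "shift in tool units (before roll) and roll units to reach p with tool-x yaw y"
    s=env.read_state(); a=np.radians(yaw(s)); d=np.array(p)-s["ee_pos"]
    print("at",s["ee_pos"].round(1),"yaw",yaw(s).round(2),"t",round(s["t"],2),"j7",s["q"][6].round(2),"F",s["force"].round(1),"gap",round(s["finger_gap"],1))
    print("units x,y,z:",np.round([(np.cos(a)*d[0]+np.sin(a)*d[1])/20,(np.sin(a)*d[0]-np.cos(a)*d[1])/20,-d[2]/20],2),"roll",round(-((y-yaw(s)+180)%360-180)/10,3))
E
python3 -c "
from h import *;togo((497,-287,130),135.9)"
```

```text
t: 3.0
ee_pos: [447.9, 147.0, 231.4]
tool_rot: [0.0, 0.119, 0.993, 0.0]
force: [0.2, -0.3, 0.6]
finger_gap: 85.0
grasp_force: 0.0
[-0.58133886  0.28038535  0.16909475  1.99773218 -0.0610553   0.8680797
  0.95380887]
at [447.9 147.  231.4] yaw 166.38 t 3.0 j7 0.95 F [ 0.2 -0.3  0.6] gap 85.0
units x,y,z: [ -7.5  -20.51   5.07] roll 3.048
```

```bash
python3 -m jog '-.37 -1 .25 0 0;-.37 -1 .25 0 0;-.37 -1 .25 0 0;-.37 -1 .25 0 0;-.37 -1 .25 0 0;-.37 -1 .25 0 0;-.37 -1 .25 0 0;-.37 -1 .25 0 0;-.37 -1 .25 0 0;-.37 -1 .25 0 0;-.37 -1 .25 0 0;-.37 -1 .25 0 0;-.37 -1 .25 0 0;-.37 -1 .25 0 0;-.37 -1 .25 0 0;-.37 -1 .25 0 0;-.37 -1 .25 0 0;0 0 0 1 0;0 0 0 1 0;0 0 0 1 0'
python3 - <<'E'
from h import *
togo((497,-287,130),135.9)
im,c=cam("wrist"); save("w1",im)
im,c=cam("top"); save("t1",im[190:300,370:500])
E
```

```text
t: 5.5
ee_pos: [489.5, -212.4, 146.3]
tool_rot: [-0.0, 0.374, 0.927, 0.0]
force: [0.3, -0.2, -1.0]
finger_gap: 85.6
grasp_force: 0.0
at [ 489.5 -212.4  146.3] yaw 136.04 t 5.5 j7 1.36 F [ 0.3 -0.2 -1. ] gap 85.6
units x,y,z: [-2.86 -2.43  0.81] roll 0.014
```

View pics/w1.png

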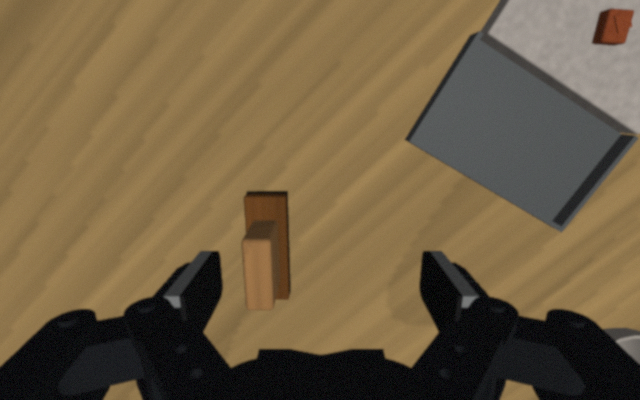

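The wrist view shows the scraper's fin top spanning (243–275, 237–308), aligned with the picture's axes. The tray's corners and one chip are visible at upper right.

Run:
```python
from h import *
im,c=cam("wrist")
F=ray(c,[(243,238),(273,238),(273,308),(246,308)],64)[:,:2]; print(F.round(1),F.mean(0), cv2.minAreaRect(F.astype(np.float32)))
B=ray(c,[(246,192),(288,192)],18); print(B.round(1))
togo((497,-287,130),135.9)
```

```text
[[ 469.1 -271.1]
 [ 484.1 -255.4]
 [ 524.5 -297.2]
 [ 510.1 -312.3]] [ 496.92751362 -283.98334172] ((497.08367919921875, -283.8221435546875), (21.730430603027344, 58.6580924987793), 44.86216354370117)
[[ 448.5 -260.3   18. ]
 [ 472.9 -234.8   18. ]]
at [ 489.6 -212.1  146.2] yaw 136.56 t 5.65 j7 1.37 F [ 0.  -0.3  0.1] gap 85.3
units x,y,z: [-2.84 -2.47  0.81] roll 0.066
```

```bash
python3 -m jog '-.93 -.8 0 0 0;-.93 -.8 0 0 0;-.93 -.8 0 .07 0;0 0 1 0 0;0 0 1 0 0;0 0 1 0 0;0 0 1 0 0;0 0 1 0 0;0 0 .9 0 0;0 0 0 0 0;0 0 0 0 1;0 0 0 0 1;0 0 0 0 1;0 0 0 0 1;0 0 0 0 1;0 0 0 0 1' 80
python3 - <<'E'
from h import *
togo((497,-287,130),135.9)
im,c=cam("wrist"); save("w2",im)
E
```

```text
t: 7.65
ee_pos: [497.1, -285.6, 28.8]
tool_rot: [0.0, 0.377, 0.926, 0.0]
force: [-1.0, 1.2, 6.6]
finger_gap: 21.3
grasp_force: 78.7
at [ 497.1 -285.6   28.8] yaw 135.68 t 7.65 j7 1.54 F [-1.   1.2  6.6] gap 21.3
units x,y,z: [-0.05 -0.05 -5.06] roll -0.022
```

View pics/w2.png

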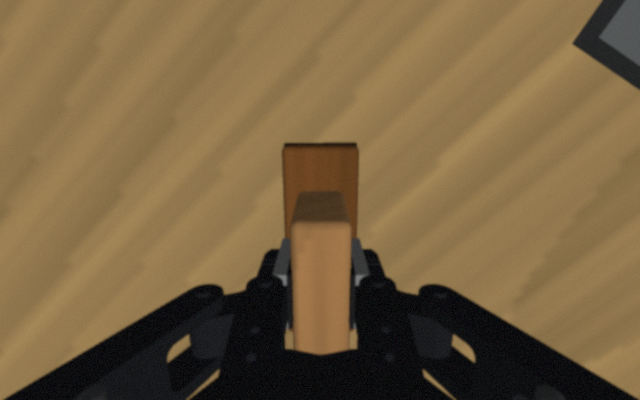

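The scraper is gripped squarely: the fin lies centred between the pads at (322,285).

```bash
python3 -m jog '0 0 -1 0 1;0 0 -1 0 1;0 0 -1 0 1;0 0 -1 0 1;.87 1 0 0 1;.87 1 0 0 1;.87 1 0 0 1;.87 1 0 0 1;.87 1 0 0 1;.87 1 0 0 1;.87 1 0 0 1;.87 1 0 0 1;.87 1 0 0 1;.87 1 0 0 1;.87 1 0 0 1;.87 1 0 0 1;.87 1 0 0 1;.87 1 0 0 1;.87 1 0 0 1'
python3 -m jog '0 0 0 -1 1;0 0 0 -1 1;0 0 0 -1 1;0 0 0 -1 1;0 0 0 -1 1;0 0 0 -1 1;0 0 0 -.12 1;0 0 0 0 1'
python3 - <<'E'
from h import *
togo((519.1,111.4,70),196.9)
im,c=cam("wrist"); save("w3",im)
im,c=cam("top"); save("t3",cv2.resize(im[170:290,230:390],None,fx=4,fy=4,interpolation=cv2.INTER_CUBIC))
E
```

```text
t: 10.07
ee_pos: [519.9, 112.4, 109.5]
tool_rot: [0.0, 0.377, 0.926, 0.0]
force: [1.1, -0.3, -1.2]
finger_gap: 20.8
grasp_force: 78.5
t: 11.08
ee_pos: [519.9, 111.3, 108.8]
tool_rot: [0.0, -0.145, 0.989, -0.0]
force: [0.3, 0.2, -1.7]
finger_gap: 20.8
grasp_force: 78.3
at [519.9 111.3 108.8] yaw -163.34 t 11.07 j7 1.61 F [ 0.3  0.2 -1.7] gap 20.8
units x,y,z: [0.04 0.02 1.94] roll -0.024
```

View pics/w3.png

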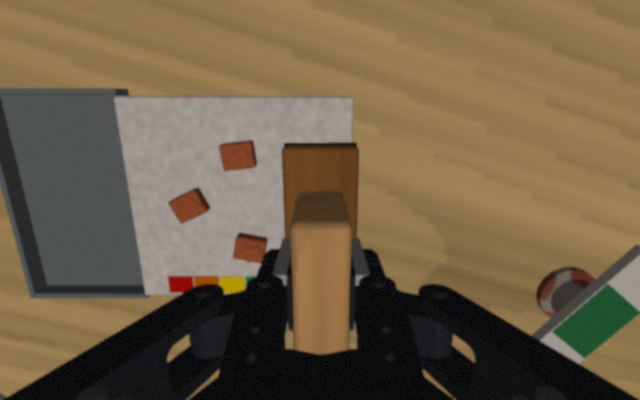

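The wrist view shows the board's near edge running along row 97 from x=116 to 353. The chips are at (238,155), (189,205) and (250,247), all ahead of the scraper and clear of it.

Run:
```python
from h import *
im,c=cam("wrist")
E=ray(c,[(116,97),(353,97),(149,295)],20)[:,:2]; print(E.round(1))
v=E[1]-E[0]; print("len",np.hypot(*v),"y-axis ang",np.degrees(np.arctan2(v[1],v[0])))
th=np.radians(np.degrees(np.arctan2(v[1],v[0]))-90)
X=np.array([np.cos(th),np.sin(th)]);Y=np.array([-X[1],X[0]])
print("board ctr", (E[0]+X*75+Y*80), (E[1]+X*75-Y*80),(E[2]-X*75+Y*80))
C=ray(c,[(238,155),(189,205),(250,245)],28)[:,:2]
for b in((537.5,54),):
    for p in list(C)+[env.read_state()["ee_pos"][:2]]: print((p-b)@X,(p-b)@Y)
```

```text
[[489.3 -40.2]
 [444.2 110.3]
 [631.4   3.5]]
len 157.1076115997058 y-axis ang 106.67406326740092
board ctr [538.20222781  57.9511633 ] [539.03213185  55.18039266] [536.59502439  58.64592024]
-35.82135859640928 3.8443165381904283
-0.7708156356743537 -32.74834559680079
29.496235192137927 8.135590017705848
-0.5271413898975132 60.128356303708614
```

```bash
python3 -m jog '.12 0 1 0 1;0 0 1 0 1;0 0 .7 0 1;0 0 .27 0 1;0 0 0 0 1;0 -.4 0 0 1;0 -.4 0 0 1;0 -.4 0 0 1'
```

```text
t: 12.22
ee_pos: [524.7, 86.9, 49.0]
tool_rot: [0.0, -0.146, 0.989, -0.0]
force: [-0.1, 0.8, -0.9]
finger_gap: 21.3
grasp_force: 78.4
```

```bash
python3 -m jog '0 -.4 0 0 1;0 -.4 0 0 1;0 -.4 0 0 1;0 -.4 0 0 1;0 -.4 0 0 1;0 -.4 0 0 1;0 -.4 0 0 1;0 -.4 0 0 1;0 -.4 0 0 1;0 -.4 0 0 1;0 -.4 0 0 1;0 -.4 0 0 1;0 -.4 0 0 1;0 -.4 0 0 1;0 0 0 0 1;0 0 0 0 1'
python3 - <<'E'
from h import *
togo((519.1,111.4,70),196.9)
im,c=cam("wrist"); im2,c=cam("scene")
save("w4",np.vstack([cv2.resize(im,(480,300)),cv2.resize(im2[150:275,270:470],(480,300),interpolation=cv2.INTER_CUBIC)]))
E
```

```text
t: 14.22
ee_pos: [556.9, -19.2, 48.9]
tool_rot: [-0.0, -0.147, 0.989, 0.0]
force: [-0.5, 0.1, -0.7]
finger_gap: 21.2
grasp_force: 78.4
at [556.9 -19.2  48.9] yaw -163.12 t 14.22 j7 1.85 F [-0.5  0.1 -0.7] gap 21.2
units x,y,z: [-0.09  6.8  -1.06] roll -0.002
```

View pics/w4.png

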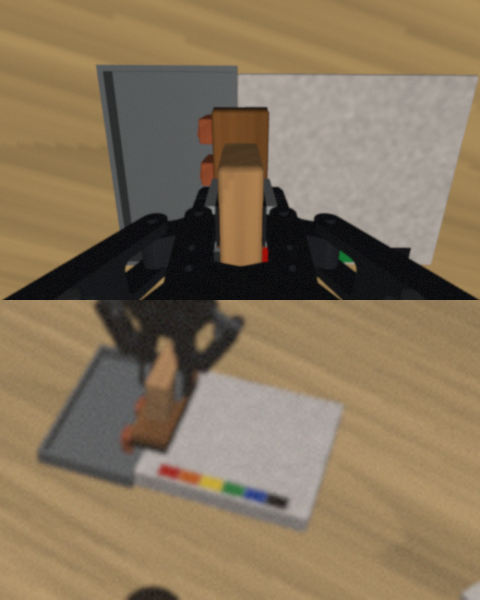

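The chips have gone over the edge but still show against the scraper face at (206,130) and (206,170), so they may be leaning. I'll push a bit farther, lift and look.

```bash
python3 -m jog '0 -.4 0 0 1;0 -.4 0 0 1;0 -.4 0 0 1;0 0 0 0 1;0 0 -1 0 1;0 0 -1 0 1;0 0 -1 0 1;0 1 -1 0 1;0 1 0 0 1;0 1 0 0 1;0 1 0 0 1;0 0 0 0 1'
python3 - <<'E'
from h import *
togo((519.1,111.4,70),196.9)
im,c=cam("wrist"); im2,c=cam("scene")
save("w5",np.vstack([cv2.resize(im,(480,300)),cv2.resize(im2[150:275,270:470],(480,300),interpolation=cv2.INTER_CUBIC)]))
E
```

```text
t: 15.82
ee_pos: [540.0, 36.2, 128.4]
tool_rot: [-0.0, -0.148, 0.989, 0.0]
force: [-0.0, -0.4, -2.0]
finger_gap: 21.0
grasp_force: 78.5
at [540.   36.2 128.4] yaw -162.98 t 15.82 j7 1.74 F [-0.  -0.4 -2. ] gap 21.0
units x,y,z: [-0.1   3.9   2.92] roll 0.012
```

View pics/w5.png

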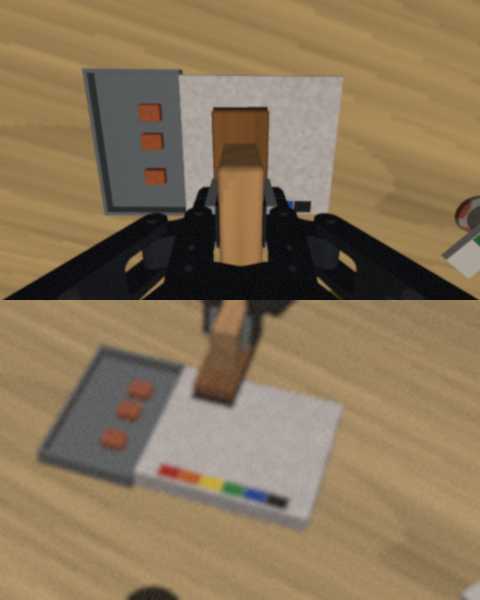

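All three chips lie flat in the tray, at (150,112), (152,141) and (155,176) in the upper picture. Next I'll stand the scraper on free table on the tile side.

```bash
python3 -m jog '.25 .9 0 0 1;.25 .9 0 0 1;.25 .9 0 0 1;.25 .9 0 0 1;.25 .9 0 0 1;.25 .9 0 0 1;.25 .9 0 0 1;.25 .9 0 0 1;.25 .9 0 0 1;.25 .9 0 0 1;0 0 1 0 1;0 0 1 0 1;0 0 1 0 1;0 0 1 0 1;0 0 .5 0 1;0 0 .3 0 1;0 0 .15 0 1;0 0 0 0 1'
```

```text
t: 18.18
ee_pos: [440.7, 192.0, 30.1]
tool_rot: [0.0, -0.147, 0.989, 0.0]
force: [-0.3, 0.0, -1.1]
finger_gap: 20.9
grasp_force: 78.4
```

```bash
python3 -m jog '0 0 .07 0 1;0 0 0 0 1;0 0 0 0 0;0 0 0 0 0;0 0 0 0 0;0 0 0 0 0;0 0 0 0 0'
python3 -m jog '0 0 -1 0 0;0 0 -1 0 0;0 0 -1 0 0;0 0 -1 0 0;0 0 -1 0 0;0 0 0 0 0'
python3 - <<'E'
from h import *
togo((584,314.5,130),158.1)
im,c=cam("wrist"); save("w6",im)
E
```

```text
t: 19.05
ee_pos: [440.6, 191.9, 28.5]
tool_rot: [-0.0, -0.147, 0.989, -0.0]
force: [-0.9, 0.4, -0.0]
finger_gap: 85.5
grasp_force: 0.0
t: 19.8
ee_pos: [441.2, 192.2, 129.6]
tool_rot: [0.001, -0.147, 0.989, 0.0]
force: [0.5, 0.2, -0.1]
finger_gap: 85.6
grasp_force: 0.0
at [441.2 192.2 129.6] yaw -163.13 t 19.8 j7 1.37 F [ 0.5  0.2 -0.1] gap 85.6
units x,y,z: [-8.61  3.78 -0.02] roll 3.877
```

View pics/w6.png

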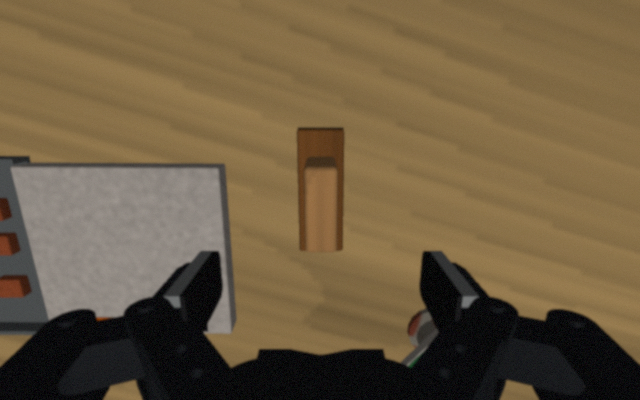

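The scraper stands upright and free at (321,190). Next I'll go to the tile's plain end.

```bash
python3 -m jog '-.96 .42 0 0 0;-.96 .42 0 0 0;-.96 .42 0 0 0;-.96 .42 0 0 0;-.96 .42 0 0 0;-.96 .42 0 0 0;-.96 .42 0 0 0;-.96 .42 0 0 0;-.96 .42 0 0 0;0 0 0 1 0;0 0 0 1 0;0 0 0 1 0;0 0 0 .88 0;0 0 0 0 0'
python3 - <<'E'
from h import *
togo((584,314.5,130),158.1)
im,c=cam("wrist"); save("w7",im)
E
```

```text
t: 21.6
ee_pos: [583.5, 314.3, 127.3]
tool_rot: [-0.0, 0.19, 0.982, -0.001]
force: [-0.1, -0.1, -0.8]
finger_gap: 85.5
grasp_force: 0.0
at [583.5 314.3 127.3] yaw 158.14 t 21.6 j7 0.77 F [-0.1 -0.1 -0.8] gap 85.5
units x,y,z: [-0.02  0.02 -0.14] roll 0.004
```

View pics/w7.png

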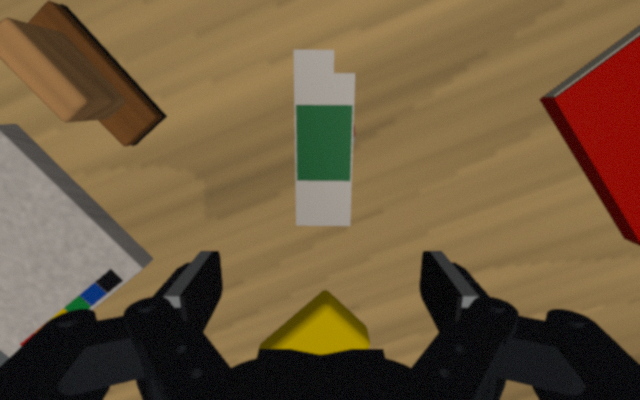

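The wrist view shows the tile aligned with the tool: plain end at row 225 (columns 297–351), notch at top right, glaze spanning rows 105–180.

Run:
```python
from h import *
im,c=cam("wrist"); h=cv2.cvtColor(im,cv2.COLOR_RGB2HSV)
m=((h[...,0]>50)&(h[...,0]<90)&(h[...,1]>100)).astype(np.uint8); m[:90]=0;m[200:]=0;m[:,:280]=0;m[:,370:]=0
cnt=max(cv2.findContours(m,0,1)[0],key=cv2.contourArea)
r=cv2.minAreaRect(ray(c,cnt[:,0,:],38)[:,:2].astype(np.float32)); print(r)
P=ray(c,[(297,225),(351,225),(294,50),(354,73)],38)[:,:2]; print(P.round(1))
g=np.array(r[0]); a=np.radians(158.1); X=np.array([np.cos(a),np.sin(a)]);Y=np.array([-X[1],X[0]])
for p in P: print(((p-g)@X).round(1),((p-g)@Y).round(1))
v=P[1]-P[0]; print(np.degrees(np.arctan2(v[1],v[0])))
p=g-38*X; print("grasp",p); togo((*p,16),158.1)
```

```text
((545.5519409179688, 330.8803405761719), (36.205501556396484, 50.09062576293945), 68.13993072509766)
[[593.9 290.5]
 [608.7 327.6]
 [483.  335.2]
 [510.3 366.2]]
-59.9 19.4
-59.8 -20.5
59.7 19.3
45.9 -19.6
68.27396750057498
grasp [580.80971857 316.70680484]
at [583.7 314.3 127.7] yaw 158.3 t 21.7 j7 0.78 F [ 0.9  0.1 -0.7] gap 85.4
units x,y,z: [0.18 0.06 5.59] roll 0.02
```

```bash
python3 -m jog '.15 .06 1 0 0;0 0 1 0 0;0 0 1 0 0;0 0 1 0 0;0 0 1 0 0;0 0 .5 0 0;0 0 0 0 0;0 0 0 0 1;0 0 0 0 1;0 0 0 0 1;0 0 0 0 1;0 0 0 0 1;0 0 0 0 1' 60
python3 -m jog '0 0 -.2 0 1;0 0 -.4 0 1;0 0 -.8 0 1;0 0 -1 0 1;0 0 -1 0 1;0 0 -1 0 1;0 0 -.6 0 1;0 0 0 0 1'
python3 - <<'E'
from h import *
b=np.array([538,56]);x=np.array([.9575,.2885]); p=b-38*x
togo((*p,110),16.8)
im,c=cam("wrist"); save("w8",im)
E
```

```text
t: 23.32
ee_pos: [582.0, 316.8, 19.0]
tool_rot: [0.0, 0.19, 0.982, 0.0]
force: [-0.1, -0.9, 6.2]
finger_gap: 38.9
grasp_force: 60.6
t: 24.32
ee_pos: [582.0, 316.9, 119.4]
tool_rot: [0.0, 0.19, 0.982, 0.0]
force: [0.3, -0.3, -2.1]
finger_gap: 38.5
grasp_force: 60.2
at [582.  316.9 119.4] yaw 158.08 t 24.32 j7 0.77 F [ 0.3 -0.3 -2.1] gap 38.5
units x,y,z: [ -1.35 -14.11   0.47] roll 14.128
```

View pics/w8.png

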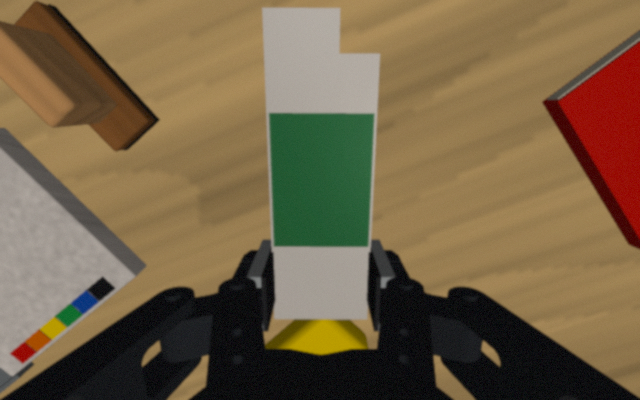

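The tile is held level by its plain end, pads at rows 245–325. Next I'll carry it over the board.

```bash
python3 -m jog '-.09 -.5 0 0 1;-.09 -.9 0 0 1;-.09 -.94 0 0 1;-.09 -.94 0 0 1;-.09 -.94 0 0 1;-.09 -.94 0 0 1;-.09 -.94 0 0 1;-.09 -.94 0 0 1;-.09 -.94 0 0 1;-.09 -.94 0 0 1;-.09 -.94 0 0 1;-.09 -.94 0 0 1;-.09 -.94 0 0 1;-.09 -.94 0 0 1;-.09 -.9 0 0 1;0 -.5 0 0 1;0 0 0 0 1'
python3 -m jog '0 0 0 .5 1;0 0 0 .8 1;0 0 0 .8 1;0 0 0 .8 1;0 0 0 .8 1;0 0 0 .8 1;0 0 0 .8 1;0 0 0 .8 1;0 0 0 .8 1;0 0 0 .8 1;0 0 0 .8 1;0 0 0 .8 1;0 0 0 .8 1;0 0 0 .8 1;0 0 0 .8 1;0 0 0 .8 1;0 0 0 .8 1;0 0 0 .8 1;0 0 0 0 1'
python3 - <<'E'
from h import *
b=np.array([538,56]);x=np.array([.9575,.2885]); p=b-38*x
togo((*p,100),16.8)
E
```

```text
t: 26.5
ee_pos: [501.4, 44.8, 118.6]
tool_rot: [-0.0, 0.191, 0.982, 0.0]
force: [0.0, -0.3, -1.4]
finger_gap: 38.4
grasp_force: 60.3
t: 28.88
ee_pos: [501.6, 46.1, 118.2]
tool_rot: [0.0, 0.989, 0.149, -0.0]
force: [0.2, 0.7, -1.3]
finger_gap: 38.5
grasp_force: 60.2
at [501.6  46.1 118.2] yaw 17.2 t 28.88 j7 -0.71 F [ 0.2  0.7 -1.3] gap 38.5
units x,y,z: [-0.02  0.05  0.91] roll 0.04
```

```bash
python3 -m jog '0 0 .5 0 1;0 0 .5 0 1;0 0 0 0 1;0 0 0 0 1;0 0 0 0 1'
python3 - <<'E'
from h import *
im,c=cam("wrist"); im2,c2=cam("scene"); im3,c3=cam("top")
save("w9",np.vstack([np.hstack([cv2.resize(im,(400,250)),cv2.resize(im3[170:290,220:412],(400,250))]),cv2.resize(im2[90:300,240:540],(800,350))[:350]]))
h=cv2.cvtColor(im,cv2.COLOR_RGB2HSV)
m=((h[...,0]>50)&(h[...,0]<90)&(h[...,1]>100)).astype(np.uint8); cnt=max(cv2.findContours(m,0,1)[0],key=cv2.contourArea)
s=env.read_state(); print(cv2.minAreaRect(ray(c,cnt[:,0,:],s["ee_pos"][2]+19)[:,:2].astype(np.float32)),s["ee_pos"],yaw(s),s["t"],abs(s["qvel"]).max())
E
```

```text
t: 29.5
ee_pos: [501.7, 45.3, 98.7]
tool_rot: [-0.0, 0.989, 0.148, 0.0]
force: [-0.4, 0.1, -1.4]
finger_gap: 38.6
grasp_force: 60.3
((539.6837158203125, 55.96527862548828), (50.77009582519531, 36.96430969238281), 16.872907638549805) [501.6280934   45.3706619   98.65686029] 17.08028491977338 29.65 0.0017218093049669973
```

View pics/w9.png

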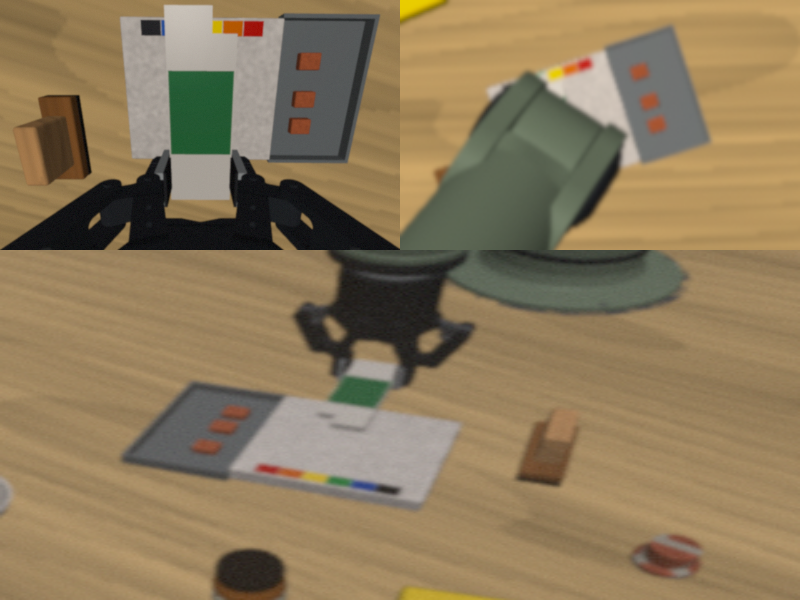

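The tile is level and glazed side up, its notched end toward the colour card and its glaze centred over the board at (200,112). The chips are in the tray at about (300,100), and the scraper stands at left (55,140). Handing in.

```bash
python3 -c "
from h import *;print(env.finish_job())"
```

```text
the job is handed in; nothing more can be done
None
```

I handed the job in at 29.7 s; no verdict came back. The last pictures show the three chips in the tray, the scraper upright on the table, and the tile held by its plain end, level and glaze up, about 115 mm above the table, within about 2 mm of the board's centre, with its notched end to the colour card.

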